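# Clip the cap gauge onto the eye of its stand

### The arm

A 6-joint arm with a two-finger parallel gripper is mounted at the origin on a cart in front of the work surface, level with it; the furniture and walls round the work are solid. World frame = base frame: x ahead of the robot, y to its left, z up, the work surface at z = 0. Lengths are in m, angles in rad, forces in N, time in s.
With the tool pointing down it reaches from about 0.35 to 0.85 m from the base axis. Payload 8.1 kg.
Tool frame: the origin (TCP) lies midway between the tips of the shut fingers; the grasp point (between the pads) lies env.pinch_z behind it (env.pinch_z is the distance from the TCP to the grasp point, in m); z points along the fingers, y is the line along which they close (so a half turn about z gives the same grasp; the last joint's range is limited). The gripper opens to 85 mm and grips with 20 to 120 N. Pads are 22 mm wide; open, the fingers measure 114 mm over their backs; the gripper's body (76 mm by 85 mm) begins 54 mm behind the grasp point. The pads swing forward as they close: fully open they stand 13 mm farther back than shut.
Start: joints at [1.031, 0.13, 1.488, -0, 1.523, -0.085], TCP at [0.264, 0.539, 0.231] pointing down, gripper open.
Joint ranges: [-2.96, 2.96], [-0.89, 2.26], [0.02, 2.5], [-1.34, 4.48], [0, 2.73], [-2.66, 2.66]. Speed limits (rad/s): [2.39, 2.39, 2.79, 3.14, 3.14, 3.14].

### API

Orientations are given as a unit quaternion [x, y, z, w].
In Python, from rig import env gives the robot as it stands. The module is installed in compiled form; this text tells all that it offers.
- The arm moves only by the tool apply_moves, never from a script. Its argument "rows" is a list that holds one entry, the list of rows, each a list of 5 numbers: the shift along the tool's x, y, z in cm, then the turn about the tool's z in degrees, then the opening, from 0 (shut) to 1 (fully open). In form: [[[dx, dy, dz, roll, hand], ...]]. A call has 1 to 8 rows; each row shifts and turns the commanded pose from where the row before left it, along the tool's axes as they then stand; what a row does not reach is not made up. A row lasts 1/12 s, in which the tool goes at most 41.7 mm and 7.16 degrees, less where a joint would pass 70% of its speed; a pose out of reach is approached as far as the arm can. A call is refused whole if a number of a shift passes 4.17 or a number of a turn 7.16, either way. A call with a gripper value outside its range is refused whole. The fingers move at their own pace and stop on an object; the grip force is fixed at half the most. Time passes only in rows, so rows that do not move let the fingers close. It gives the time, the measured TCP pose, the force, the opening and the grip force at its end, in the units of the state.
- env.read_state(): the state, without advancing time (a new reading comes with each control period).
- env.capture(name): name is "scene" or "side" or "wrist"; returns a dict with "pixels" (384x512x3 uint8, red, green, blue), "range_z" (384x512 float32, m along the optical axis (not along the pixel's ray), 0 where there is no reading), "fovy" (degrees; the focal length in pixels is half the picture's height over the tangent of half this angle, whatever the lens; pixels are square), "cx", "cy" (the principal point, pixels), "world_from_camera" (4x4, takes a point from camera to world coordinates); the wrist camera has in their place "T_tool_cam" (4x4, takes a point from camera to tool coordinates, whose origin is the TCP and whose axes are the flange's). Camera axes: x right, y down, z forward; pixel columns grow to the right and rows downward; lengths in m; the calibration is good to about 2 mm. A picture is of the moment at which its call begins: read the wrist's pose just before it.
- env.job_done(): hands the job in; it is judged then, once.
The state is a dict: "time": time; "joint_pos": joint angles; "qvel": joint speeds; "joint_efforts": joint torques, N m; "eef_pos": TCP position; "eef_rot": TCP orientation; "contact_force": force on the tool from outside, world axes, zero at the start; "moment": the same for the moment, N m; "gripper_width": finger opening in m; "grip_force": force on a finger pad.
Only numpy, scipy, OpenCV 4.12 (cv2) and the standard library are available. Lean on these libraries where they do the work, as an engineer would, in place of code of your own. Each camera call takes 0.05 s, during which the arm holds its last target. There are 200 camera calls.

### The job

Hang the cap gauge back on its stand by its snap hook: press the hook's sprung gate sideways against the upright bar of the stand's eye until the bar is inside, draw the gauge back by its grip so that the gate snaps shut and the bar seats in the bow of the hook, and keep a steady pull of about 8 to 14 N on it for a second to prove that it holds. Then let go so that the gauge hangs freely from the eye; while you hold it never press or pull on the stand with more than 18 N, and leave the bottles, caps and pen where they stand.

Things in the scene. Friction and masses are not known exactly. Their poses are not given: they have to be found in the camera images.
- gauge_grip (a point): Cap gauge, a loose hand tool (0.08-0.18 kg) lying flat. Point: centre, half-way up, of its black plastic grip, 70 mm long (x), 22 wide (y), 24 high. x points along the tool to the steel snap hook, z up. Behind the grip a flat steel ring 49 mm across (end at x = -78 mm). The hook lies in the plane z = 0, 9 mm thick, from x = 35 to 109 mm. No pose while held.
- gauge: The same gauge; origin 12 mm below gauge_grip, same axes. Its hook, in mm of this frame: solid spine along the -y side (inner face y = -17), round bow at the far end (inner face x = 100), curling back on the +y side to a nose that ends at x = 84 (nose from y = 10 to 20). The gate closes the +y side from x = 52 to 84; it swings in under the nose.
- hook_mouth (a point): Middle of the shut gate (a 6 mm pin), 71 mm ahead of the grip's centre and 9 mm to its +y side; axes as the grip's. An 8 mm bar presses in here towards -y, its centre within 8 mm of this point in x: it touches at 7 mm outside, passes under the nose after 10 mm of travel, and jams (open gate on the spine) after 19 mm here, 11 mm at the grip end.
- hook_loop (a point): Seat of the bar in the bow, 96 mm ahead of the grip's centre on its mid-line; axes as the grip's. A bar that has passed the nose slides to +x into the bow, clear of the gate's tip, and the gate snaps shut behind it; a seated bar is centred within 2 mm of here in x.
- gauge_gate (a joint): Angle of the hook's gate about its pin at its grip end (24 mm from hook_mouth): 0 shut, up to 0.67 rad pushed inwards (to -y). A spring shuts it: an 8 mm bar needs about 3 to 4 N to start it, 4 to 8 N to open it.
- eye_ref (a point): Nominal middle of the upright outer bar of the stand's D-shaped eye, 247 mm above the table. The eye's arms are clamped anywhere within 12 mm: the true bar stands up to 12 mm nearer (-x) or farther (+x). Bar 8 mm thick; 37 mm clear height in the eye. x points to the post (74 mm, level, along the arms), z up. Grip's x along this x, the hook goes in from the -y side, its tip between bar and post.
- stand: The stand, fixed: a steel post 16 mm thick, 298 mm high, on a round foot of 104 mm; the eye sticks out of it on two clamped level arms that do not slip. Origin under the post at table height, x away from the eye, z up.
- bottle_a: Bystander: filled bottle, 77 mm wide, 222 mm high, origin under its centre.
- bottle_b: Bystander: filled bottle, 77 mm wide, 222 mm high, origin under its centre.
- cap_a: Bystander: black bottle cap, 33 mm wide, 19 mm high.
- cap_b: Bystander: black bottle cap, 33 mm wide, 19 mm high.
- cap_c: Bystander: black bottle cap, 33 mm wide, 19 mm high.
- pen: Bystander: marker pen, 135 mm long, 16 mm thick.

How it is judged:
On the way, in this order (a step that is already met when the one before it is completed fails the run):
1. the gate is pushed open by the bar of the eye (value of joint gauge_gate above 0.25 rad and contact force between gauge and stand above 1 N and distance between gauge_grip and eye_ref below 0.115 m), for 0.05 s.
2. with the gate shut and the bar inside the bow, the hook is pulled against the bar with 7 to 18 N for 0.5 s (value of joint gauge_gate below 0.08 rad and x of eye_ref in the frame of gauge_grip between 0.078 and 0.114 m and y of eye_ref in the frame of gauge_grip between -0.016 and 0.012 m and contact force between gauge and stand above 7 N and contact force between gauge and the fingers above 1 N), for 0.5 s.
At the end, for the whole second after the job is handed in: The gauge hangs from the eye by its hook, released and at rest (under 0.06 m/s): gate shut (under 0.1 rad), bow within 85 mm of the nominal middle of the eye's bar and 20 mm either side of the eye's plane, grip between 80 and 200 mm above the table, its weight on the stand (value of joint gauge_gate below 0.1 rad and distance between hook_loop and eye_ref below 0.085 m and y of hook_loop in the frame of eye_ref between -0.02 and 0.02 m and height (world z) of gauge_grip between 0.08 and 0.2 m and contact force between gauge and stand above 0.3 N and linear speed of gauge below 0.06 m/s); the robot touches nothing.
It fails at once if the held gauge presses on the stand with more than 18 N (contact force between gauge and stand above 18 N and contact force between gauge and the fingers above 1 N).
It fails at once if the robot pushes the stand with more than 18 N (contact force between any of the arm, the fingers and stand above 18 N).
It fails at once if a bottle, cap or pen is moved by more than 30 mm (distance of any of bottle_a, bottle_b, cap_a, cap_b, cap_c, pen from where it was at the start of the episode above 0.03 m).
It also fails if it takes over 64 s, if anything falls off the work surface, if the arm or the gripper's body presses on something with over 40 N, if the wrist force passes 120 N, or if a joint passes its speed limit or range.

## Working session

There is one attempt and no reset: what is moved stays moved. The work goes in short steps, Python scripts to look and compute and a tool call to move; the robot and the scene stay as the last step left them, time stands still between calls to the robot, and variables do not carry over. Pictures are saved under pics/ and viewed, at most 10 in all, crops included, and the job is handed in when it is done.

Besides the shell and the picture viewer there is one more tool, called after "Emit:" as name(argument=value, ...), one argument or row to a line, values as JSON. apply_moves: Moves the arm, as the interface text tells. Its arguments: {"type":"object","properties":{"rows":{"type":"array"}},"required":["rows"]}

```bash
ls; mkdir -p pics
cat > h.py <<'E'
import numpy as np, cv2
from rig import env
from scipy.spatial.transform import Rotation as R
def cap(n):
    s=env.read_state(); c=env.capture(n)
    if 'world_from_camera' in c: T=np.array(c['world_from_camera'])
    else:
        W=np.eye(4);W[:3,:3]=R.from_quat(s['eef_rot']).as_matrix();W[:3,3]=s['eef_pos'];T=W@np.array(c['T_tool_cam'])
    c['T']=T; np.savez('last_'+n+'.npz',pixels=c['pixels'],range_z=c['range_z'],fovy=c['fovy'],cx=c['cx'],cy=c['cy'],T=T)
    return c
def pts(c):
    h,w=c['range_z'].shape;f=h/2/np.tan(np.radians(float(c['fovy']))/2)
    v,u=np.mgrid[:h,:w];z=c['range_z']
    P=np.stack([(u-c['cx'])/f*z,(v-c['cy'])/f*z,z],-1)
    return P@c['T'][:3,:3].T+c['T'][:3,3]
def save(c,n,crop=None,k=1):
    im=c['pixels'][:,:,::-1]
    if crop: a,b,x,y=crop; im=im[b:y,a:x]
    cv2.imwrite('pics/'+n,cv2.resize(im,None,fx=k,fy=k,interpolation=cv2.INTER_CUBIC))
E
python3 - <<'E'
from h import *
s=env.read_state();print(s,env.pinch_z)
a=cap('scene');b=cap('side')
im=np.hstack([a['pixels'],b['pixels']])[:,:,::-1]
cv2.imwrite('pics/a.png',a['pixels'][:,:,::-1]);cv2.imwrite('pics/b.png',b['pixels'][:,:,::-1])
print(a['T'],b['T'],a['fovy'])
E
```

```text
pics
{'time': 0.0, 'joint_pos': array([ 1.03060823e+00,  1.31193936e-01,  1.48929650e+00, -9.78942043e-06,
        1.52297868e+00, -8.54092967e-02]), 'qvel': array([-9.05249642e-04, -1.00059109e-04, -7.41832768e-05,  7.72090699e-04,
        6.60366695e-04, -3.47980843e-04]), 'joint_efforts': array([-2.86061095e-04, -5.69381833e+01, -5.00565791e+01, -4.05852870e-04,
        1.45599333e-02, -3.30188595e-05]), 'eef_pos': array([0.26326115, 0.53854518, 0.23021539]), 'eef_rot': array([ 2.25434566e-01,  9.74257859e-01, -8.94210216e-04, -2.84063808e-04]), 'contact_force': array([-0.08574051,  0.39211309, -0.03849845]), 'moment': array([ 0.02129645, -0.00025653,  0.03204012]), 'grip_force': 0.0, 'gripper_width': 0.0853071451488246} 0.0187
[[ 8.93310900e-01 -2.77674373e-01  3.53401441e-01  9.58608139e-02]
 [-4.49438466e-01 -5.50443383e-01  7.03574550e-01 -9.90542499e-01]
 [-8.37137560e-04 -7.87343016e-01 -6.16514618e-01  9.67956983e-01]
 [ 0.00000000e+00  0.00000000e+00  0.00000000e+00  1.00000000e+00]] [[ 0.8323152  -0.34519623  0.43369456  0.02583604]
 [-0.55413168 -0.53760168  0.63554899 -0.84236035]
 [ 0.01376581 -0.76930098 -0.63873822  0.93850977]
 [ 0.          0.          0.          1.        ]] 50.12500292259524
```

View pics/a.png

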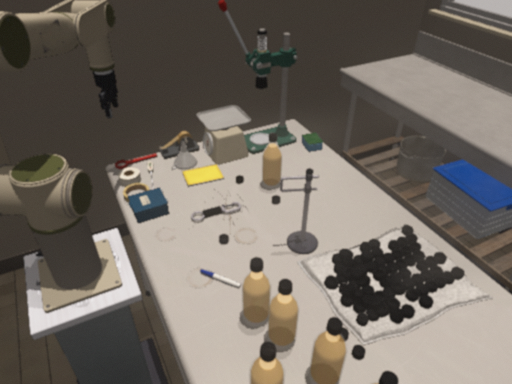

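View pics/b.png

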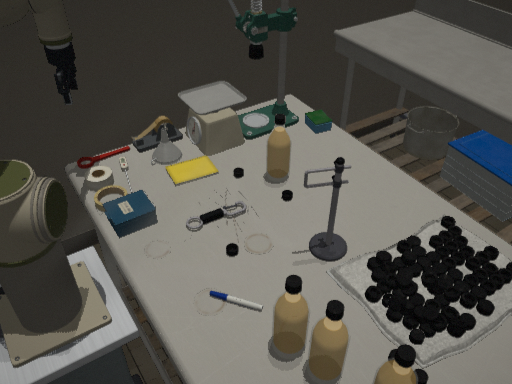

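The gauge lies mid-table: scene (217,210), side (212,215), ring on the left and hook on the right. The stand's post is at scene (305,210), side (333,210), and its eye sticks out to the left.

Run:
```python
from h import *
A=np.load('last_scene.npz');B=np.load('last_side.npz')
L=cv2.resize(B['pixels'][180:250,170:270],None,fx=5,fy=5,interpolation=cv2.INTER_CUBIC)
M=cv2.resize(B['pixels'][145:265,285:365],None,fx=4,fy=4,interpolation=cv2.INTER_CUBIC)
M=cv2.copyMakeBorder(M,0,max(0,350-480),0,0,0) if 0 else M
im=np.zeros((480,800,3),np.uint8);im[:350,:500]=L[:,:480].copy() if 0 else L[:350,:500]
im=im[:, :];im2=np.zeros((480,800,3),np.uint8);im2[:350,:480]=L[:,:480];im2[:,480:]=M
cv2.imwrite('pics/c.png',im2[:,:,::-1])
for n,c in (('A',A),('B',B)):
    P=pts(c); g=c['pixels'].astype(int)
    ok=c['range_z']>0
    # gauge region: dark grip
    if n=='A': reg=(slice(195,225),slice(188,246))
    else: reg=(slice(195,235),slice(180,252))
    Q=P[reg].reshape(-1,3);G=g[reg].reshape(-1,3).sum(1);o=ok[reg].ravel()
    m=o&(Q[:,2]>0.015)&(Q[:,2]<.05);q=Q[m]
    print(n,'gauge z>15mm',len(q),q.mean(0),q.min(0),q.max(0),np.percentile(q[:,2],[50,90]))
    u,s,v=np.linalg.svd(q[:,:2]-q[:,:2].mean(0),full_matrices=False);print(v[0],np.ptp((q[:,:2]-q[:,:2].mean(0))@v[0]))
    d=o&(G<130)&(Q[:,2]<.05);q=Q[d];print('dark',d.sum(),q.mean(0))
    m=o&(Q[:,2]>0.005)&(Q[:,2]<.05);q=Q[m];u=(q[:,:2]-q[:,:2].mean(0))@v[0];print('all',q.mean(0),np.ptp(u),q[u.argmin()],q[u.argmax()])
    # stand
    reg=(slice(150,255),slice(265,335)) if n=='A' else (slice(145,265),slice(290,355))
    Q=P[reg].reshape(-1,3);o=ok[reg].ravel()
    m=o&(Q[:,2]>.12)&(Q[:,0]>0.3)&(Q[:,0]<1);q=Q[m]
    for lo in np.arange(.12,.32,.02):
        w=q[(q[:,2]>=lo)&(q[:,2]<lo+.02)]
        if len(w):print(round(lo,2),len(w),w.min(0).round(3),w.max(0).round(3),np.median(w,0).round(3))
```

```text
A gauge z>15mm 207 [0.48164346 0.06875949 0.0203318 ] [0.39443656 0.04006574 0.01504831] [0.5770134  0.09698151 0.02952167] [0.01892614 0.02625356]
[-0.99654521  0.08305211] 0.18311719690199255
dark 0 [nan nan nan]
all [0.48577659 0.07469257 0.01514448] 0.21865949374593813 [0.60378104 0.12294591 0.005553  ] [0.37861885 0.05401565 0.00541768]
0.12 107 [ 0.673 -0.205  0.12 ] [0.78  0.132 0.14 ] [0.726 0.107 0.131]
0.14 137 [ 0.672 -0.205  0.14 ] [0.786 0.149 0.16 ] [0.731 0.112 0.151]
0.16 57 [ 0.671 -0.203  0.16 ] [0.764 0.139 0.179] [0.724 0.115 0.167]
0.18 27 [ 0.673 -0.204  0.18 ] [ 0.688 -0.192  0.199] [ 0.676 -0.2    0.189]
0.2 25 [ 0.671 -0.205  0.2  ] [ 0.684 -0.194  0.22 ] [ 0.678 -0.201  0.209]
0.22 133 [ 0.602 -0.211  0.22 ] [ 0.707 -0.162  0.24 ] [ 0.667 -0.19   0.229]
0.24 43 [ 0.602 -0.205  0.241] [ 0.688 -0.164  0.259] [ 0.675 -0.198  0.25 ]
0.26 131 [ 0.602 -0.208  0.261] [ 0.709 -0.165  0.28 ] [ 0.666 -0.191  0.273]
0.28 45 [ 0.668 -0.205  0.281] [ 0.69  -0.189  0.3  ] [ 0.677 -0.199  0.293]
B gauge z>15mm 223 [0.48055948 0.06811549 0.01963562] [0.39585961 0.04164309 0
[... 351 characters left out ...]
2    0.128]
0.14 39 [ 0.672 -0.207  0.14 ] [ 0.686 -0.189  0.158] [ 0.677 -0.201  0.148]
0.16 40 [ 0.672 -0.207  0.162] [ 0.686 -0.19   0.18 ] [ 0.676 -0.202  0.17 ]
0.18 40 [ 0.671 -0.205  0.181] [ 0.687 -0.191  0.2  ] [ 0.676 -0.201  0.189]
0.2 39 [ 0.628 -0.207  0.2  ] [ 0.703 -0.176  0.22 ] [ 0.676 -0.202  0.209]
0.22 197 [ 0.6   -0.211  0.22 ] [ 0.706 -0.166  0.239] [ 0.669 -0.191  0.227]
0.24 65 [ 0.601 -0.206  0.24 ] [ 0.686 -0.164  0.26 ] [ 0.674 -0.198  0.249]
0.26 209 [ 0.6   -0.21   0.261] [ 0.708 -0.165  0.28 ] [ 0.667 -0.192  0.271]
0.28 62 [ 0.67  -0.209  0.28 ] [ 0.69  -0.189  0.299] [ 0.677 -0.201  0.292]<stdin>:19: RuntimeWarning: Mean of empty slice.
  ret = um.true_divide(
```

View pics/c.png

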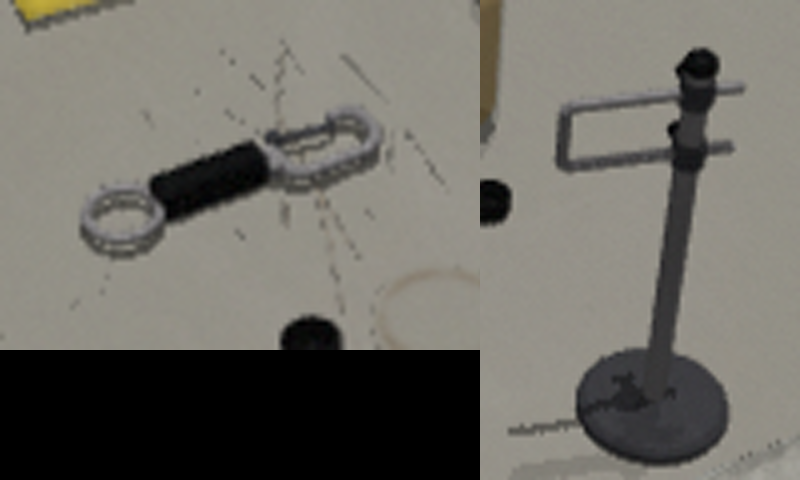

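The crop shows the gate (dark pin) on the gauge's far (+y) side, with the hook tip towards +x. The eye's bar is at about (0.603, -0.163), roughly 83 mm from the post. I'm moving above the gauge for a close look.

Emit:
apply_moves(
  rows=[
    [[-2.4, -2.1, 0.2, 0, 1], [-2.4, -2.1, 0.2, 0, 1], [-2.4, -2.1, 0.2, 0, 1], [-2.4, -2.1, 0.2, 0, 1], [-2.4, -2.1, 0.2, 0, 1], [-2.4, -2.1, 0.2, 0, 1], [-2.4, -2.1, 0.2, 0, 1], [-2.4, -2.1, 0.2, 0, 1]],
  ],
)

```text
time: 0.77
eef_pos: [0.3623, 0.3022, 0.2148]
eef_rot: [0.225, 0.974, -0.0, -0.0]
contact_force: [0.1, -0.6, -0.7]
gripper_width: 0.0852
grip_force: 0.0
```

Emit:
apply_moves(
  rows=[
    [[-2.4, -2.1, 0.2, 0, 1], [-2.4, -2.1, 0.2, 0, 1], [-2.4, -2.1, 0.2, 0, 1], [-2.4, -2.1, 0.2, 0, 1], [-2.4, -2.1, 0.2, 0, 1], [-2.4, -2.1, 0.2, 0, 1], [-2.4, -2.1, 0.2, 0, 1], [-2.4, -2.1, 0.2, 0, 1]],
  ],
)

```text
time: 1.43
eef_pos: [0.461, 0.0669, 0.1989]
eef_rot: [0.225, 0.974, -0.0, -0.0]
contact_force: [0.6, 0.1, 1.4]
gripper_width: 0.0849
grip_force: 0.0
```

Emit:
apply_moves(
  rows=[
    [[0, 0, 0, -6.5, 1], [0, 0, 0, -6.5, 1], [0, 0, 0, -6.5, 1], [0, 0, 0, -6.5, 1], [0, 0, 0, 0, 1], [0, 0, 0, 0, 1]],
  ],
)

```text
time: 1.93
eef_pos: [0.4607, 0.0685, 0.199]
eef_rot: [0.002, 1.0, -0.0, -0.0]
contact_force: [0.2, -0.2, -0.7]
gripper_width: 0.0855
grip_force: 0.0
```

Run:
```python
from h import *
for n in ('scene','side'):
    c=np.load(f'last_{n}.npz');P=pts(c).reshape(-1,3)
    s=P[(P[:,0]>.58)&(P[:,0]<.72)&(P[:,1]>-.23)&(P[:,1]<-.14)&(P[:,2]>.215)&(P[:,2]<.285)]
    bar=s[(s[:,0]<.62)&(s[:,2]>.24)&(s[:,2]<.26)];print(n,'bar',len(bar),bar.mean(0),bar.min(0),bar.max(0))
    near=s[s[:,0]<.62];print(' z range near bar',np.percentile(near[:,2],[1,99]))
    for a,b in((.215,.24),(.26,.285)):
        q=s[(s[:,2]>a)&(s[:,2]<b)&((s[:,0]<.66)&(s[:,0]>.608))]
        u,S,v=np.linalg.svd(q[:,:2]-q[:,:2].mean(0),full_matrices=False);print(len(q),q.mean(0),v[0],np.degrees(np.arctan(v[0][1]/v[0][0])),np.percentile(q[:,2],[2,98]))
w=cap('wrist');save(w,'w.png');s=env.read_state();print(s['eef_pos'],s['eef_rot'],s['contact_force'],w['T'][:3,3])
```

```text
scene bar 13 [ 0.60485002 -0.16681869  0.24890209] [ 0.60229265 -0.1695857   0.24139051] [ 0.60805388 -0.16352453  0.25706947]
 z range near bar [0.22422969 0.27661361]
52 [ 0.6339048  -0.17797863  0.2281663 ] [ 0.92895893 -0.37018281] -21.72689229486935 [0.22304924 0.23344184]
50 [ 0.63437086 -0.17841455  0.27278688] [ 0.92687164 -0.37537842] -22.04770361795444 [0.26729591 0.27658588]
side bar 24 [ 0.6050353  -0.16850011  0.24909348] [ 0.60122841 -0.17181223  0.24044385] [ 0.60983184 -0.1642447   0.2576984 ]
 z range near bar [0.22276186 0.27329801]
74 [ 0.63382793 -0.17981421  0.22559458] [-0.9240307   0.38231827] -22.47735562361514 [0.22095168 0.22949906]
77 [ 0.63374786 -0.18013458  0.27082093] [-0.92449137  0.38120297] -22.408217370048575 [0.26572876 0.27441596]
[0.460726   0.06851655 0.19903765] [ 2.51419176e-03  9.99996812e-01 -9.28835603e-06 -2.35839240e-04] [ 0.79138208 -0.00476408 -0.18096011] [0.3818241  0.06827911 0.34193134]
```

View pics/w.png

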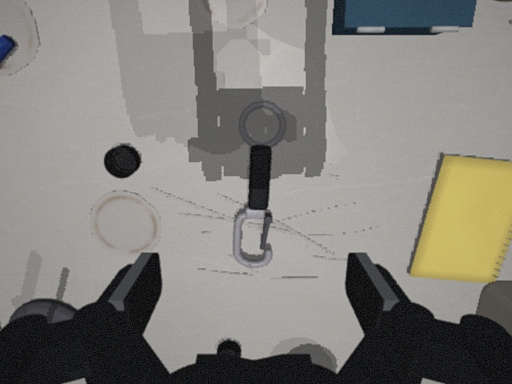

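The wrist view has world +x pointing down. The ring is at (262,124), the grip centre near (259,177), the hook end at (253,266), and the gate is on the right (+y). Now I'll compute the grip pose.

Run:
```python
from h import *
c=np.load('last_wrist.npz');P=pts(c);g=c['pixels'].astype(int).sum(2)
f=192/np.tan(np.radians(float(c['fovy']))/2)
m=np.zeros(g.shape,np.uint8);m[140:220,235:285]=(g[140:220,235:285]<150)
n,l,st,ce=cv2.connectedComponentsWithStats(m);k=1+st[1:,4].argmax();m=l==k;print(st[k],ce[k])
print(cv2.minAreaRect(np.argwhere(m)[:,::-1].astype(np.float32)))
def ray(u,v,z):
    d=c['T'][:3,:3]@np.array([(u-c['cx'])/f,(v-c['cy'])/f,1]);o=c['T'][:3,3];return o+d*(z-o[2])/d[2]
print('grip',ray(*ce[k],.02), 'ring',ray(262,124,.012),'grip med depth',np.median(P[m],0))
q=P[m];q=q[abs(q[:,2]-.02)<.012];u,S,v=np.linalg.svd(q[:,:2]-q[:,:2].mean(0),full_matrices=False);print('axis',v[0],np.ptp((q[:,:2]-q[:,:2].mean(0))@v[0]),np.ptp((q[:,:2]-q[:,:2].mean(0))@v[1]),np.percentile(q[:,2],[5,50,95]))
```

```text
[ 248  145   23   65 1274] [259.08948195 176.33908948]
((259.2228698730469, 176.82015991210938), (20.690841674804688, 64.21295166015625), 2.726310968399048)
grip [0.4679243  0.07397531 0.02      ] ring [0.41525653 0.07704417 0.012     ] grip med depth [0.46655157 0.07381475 0.02379614]
axis [ 0.99848562 -0.05501329] 0.0685131364728703 0.021296330680751815 [0.02116208 0.02379249 0.02520708]
```

Emit:
apply_moves(
  rows=[
    [[-0.3, 0.3, 2.5, 2.7, 1], [-0.3, 0.25, 3, 0, 1], [0, 0, 3, 0, 1], [0, 0, 3, 0, 1], [0, 0, 3, 0, 1], [0, 0, 2, 0, 1], [0, 0, 1, 0, 1], [0, 0, 0, 0, 1]],
  ],
)

```text
time: 2.65
eef_pos: [0.4647, 0.0738, 0.0218]
eef_rot: [0.025, 1.0, -0.0, -0.002]
contact_force: [-1.1, -0.5, -0.3]
gripper_width: 0.0851
grip_force: 0.0
```

Run:
```python
from h import *
w=cap('wrist');save(w,'w2.png');s=env.read_state();print(s['eef_pos'],s['eef_rot'],s['contact_force'])
```

```text
[0.46624404 0.07388394 0.02371559] [ 2.48187239e-02  9.99691393e-01 -8.47888576e-05 -1.06885738e-03] [-0.06789358 -0.43584904  0.60196177]
```

View pics/w2.png

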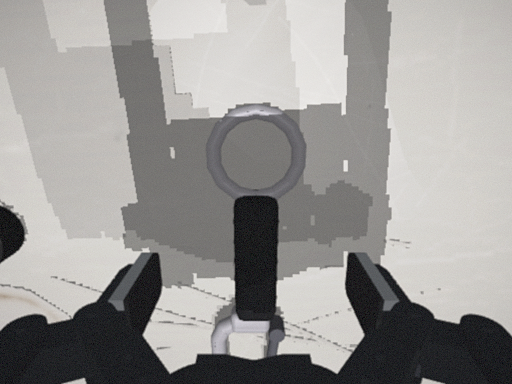

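The grip is centred between the pads and lined up with them (column 256, rows 197–320). I'll descend the last bit and close.

Emit:
apply_moves(
  rows=[
    [[-0.05, 0, 0.9, 0, 1], [0, 0, 0.9, 0, 1], [0, 0, 0, 0, 1], [0, 0, 0, 0, 0], [0, 0, 0, 0, 0], [0, 0, 0, 0, 0], [0, 0, 0, 0, 0], [0, 0, 0, 0, 0]],
  ],
)

```text
time: 3.37
eef_pos: [0.4678, 0.0738, 0.0066]
eef_rot: [0.024, 1.0, 0.0, 0.0]
contact_force: [1.3, 0.2, 0.1]
gripper_width: 0.0259
grip_force: 0.0
```

Emit:
apply_moves(
  rows=[
    [[0, 0, 0, 0, 0], [0, 0, 0, 0, 0], [0, 0, 0, 0, 0], [0, 0, 0, 0, 0]],
  ],
)

```text
time: 3.7
eef_pos: [0.4681, 0.0739, 0.0069]
eef_rot: [0.024, 1.0, 0.0, 0.001]
contact_force: [-0.0, -0.3, 5.7]
gripper_width: 0.0205
grip_force: 60.0
```

Emit:
apply_moves(
  rows=[
    [[0, 0, -1, 0, 0], [0, 0, -3, 0, 0], [0, 0, -4, 0, 0], [0, 0, -4, 0, 0], [0, 0, -4, 0, 0], [0, 0, -4, 0, 0], [0, 0, -3, 0, 0], [0, 0, -0.6, 0, 0]],
  ],
)

```text
time: 4.37
eef_pos: [0.4699, 0.074, 0.2496]
eef_rot: [0.024, 1.0, 0.0, 0.005]
contact_force: [1.0, -0.1, -0.4]
gripper_width: 0.0205
grip_force: 59.3
```

Run:
```python
from h import *
for n in ('scene','side'):
    c=np.load(f'last_{n}.npz');P=pts(c)
    m=((P[...,2]>.195)&(P[...,2]<.24)&(P[...,0]>.2)&(P[...,0]<.9)&(abs(P[...,1])<.5)).astype(np.uint8)
    k,l,st,ce=cv2.connectedComponentsWithStats(m)
    for i in range(1,k):
        if st[i,4]>15: q=P[l==i];print(n,ce[i].round(),np.median(q,0).round(3),q.max(0).round(3))
s=env.read_state();print(s['eef_pos'],s['eef_rot'],s['contact_force'],s['gripper_width'])
w=cap('wrist');save(w,'w3.png')
```

```text
scene [273. 137.] [0.744 0.132 0.216] [0.764 0.158 0.229]
scene [302. 190.] [ 0.673 -0.196  0.228] [ 0.707 -0.162  0.24 ]
scene [257. 264.] [ 0.41  -0.388  0.22 ] [ 0.43  -0.365  0.228]
scene [285. 287.] [ 0.439 -0.479  0.221] [ 0.457 -0.456  0.227]
side [280. 120.] [0.743 0.13  0.215] [0.763 0.156 0.225]
side [329. 184.] [ 0.672 -0.195  0.226] [ 0.706 -0.166  0.239]
side [293. 285.] [ 0.409 -0.388  0.22 ] [ 0.429 -0.365  0.224]
side [335. 310.] [ 0.437 -0.478  0.22 ] [ 0.458 -0.458  0.225]
[0.4699479  0.0739572  0.24958317] [2.40528360e-02 9.99699306e-01 3.47152285e-04 4.75786494e-03] [ 1.03449875 -0.07138178 -0.40444389] 0.020490802170692816
```

View pics/w3.png

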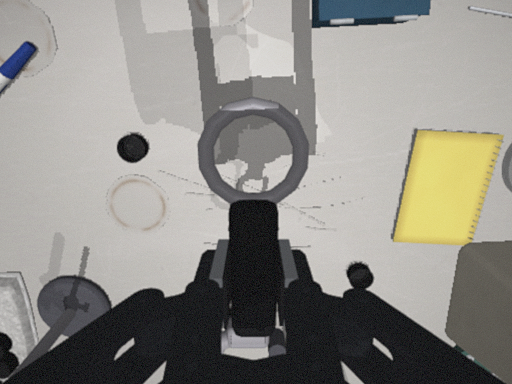

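Emit:
apply_moves(
  rows=[
    [[0.82, -3.03, 0.1, 0, 0], [0.82, -3.03, 0.1, 0, 0], [0.82, -3.03, 0.1, 0, 0], [0.82, -3.03, 0.1, 0, 0], [0.82, -3.03, 0.1, 0, 0], [0.82, -3.03, 0.1, 0, 0], [0.82, -3.03, 0.1, 0, 0], [0, 0, 0, 0, 0]],
  ],
)

```text
time: 5.08
eef_pos: [0.3973, -0.139, 0.2332]
eef_rot: [0.026, 1.0, -0.0, -0.002]
contact_force: [0.8, 0.3, -0.4]
gripper_width: 0.0204
grip_force: 59.4
```

Emit:
apply_moves(
  rows=[
    [[0, 0, 0, 6.5, 0], [0, 0, 0, 6.5, 0], [0, 0, 0, 6.5, 0], [0, 0, 0, 0, 0], [0, 0, 0, 0, 0], [0, 0, 0, 0, 0]],
  ],
)

```text
time: 5.58
eef_pos: [0.3996, -0.1348, 0.2344]
eef_rot: [0.191, 0.982, 0.0, -0.001]
contact_force: [0.7, -0.4, -1.2]
gripper_width: 0.0202
grip_force: 59.5
```

Run:
```python
from h import *
s=env.read_state();print(s['eef_pos'],s['eef_rot'],s['contact_force'],s['gripper_width'])
Rm=R.from_quat(s['eef_rot']).as_matrix();print(Rm)
def gauge(n):
    c=cap(n);P=pts(c);Q=(P-s['eef_pos'])@Rm  # tool frame
    Q[...,2]*=-1;Q[...,0]*=-1   # x to hook, z up
    m=(c['range_z']>0)&(Q[...,2]>-.03)&(Q[...,2]<.04)&(abs(Q[...,1])<.03)
    for a,b in((-.085,-.04),(-.034,-.02),(-.005,.005),(.035,.05),(.05,.09),(.09,.12)):
        q=Q[m&(Q[...,0]>a)&(Q[...,0]<b)]
        if len(q):print(n,(a,b),len(q),np.median(q,0).round(4),q.min(0).round(4),q.max(0).round(4))
    return c
c=gauge('scene');gauge('side');gauge('wrist')
cv2.imwrite('pics/d.png',cv2.resize(np.load('last_side.npz')['pixels'][120:280,180:390,::-1],None,fx=3.5,fy=3.5,interpolation=cv2.INTER_CUBIC))
```

```text
[ 0.39961765 -0.1348283   0.23442154] [ 1.90983335e-01  9.81592970e-01  2.19352163e-04 -7.47661514e-04] [ 0.67074582 -0.43373019 -1.2267707 ] 0.020240902670584413
[[-9.27049613e-01  3.74936127e-01 -1.38401336e-03]
 [ 3.74935471e-01  9.27050635e-01  7.16210861e-04]
 [ 1.55158379e-03  1.45047302e-04 -9.99998786e-01]]
scene (-0.085, -0.04) 61 [-0.06   -0.004   0.0084] [-0.0735 -0.0253  0.0035] [-0.0401  0.0219  0.0128]
scene (-0.034, -0.02) 48 [-0.0275 -0.0081  0.0118] [-0.0339 -0.0169 -0.0033] [-0.0201  0.009   0.0214]
scene (-0.005, 0.005) 27 [ 0.     -0.0224  0.0202] [-0.0046 -0.0257 -0.0002] [ 0.0046 -0.0142  0.0341]
scene (0.035, 0.05) 46 [ 0.0431 -0.0093  0.0108] [ 0.0355 -0.0223 -0.0019] [0.0497 0.0187 0.018 ]
scene (0.05, 0.09) 83 [ 0.0689 -0.0202  0.0085] [ 0.0504 -0.0276  0.0015] [0.0886 0.0163 0.0159]
scene (0.09, 0.12) 52 [ 0.1009 -0.0042  0.0092] [ 0.0908 -0.0276  0.0018] [0.1102 0.0163 0.0119]
side (-0.085, -0.04) 113 [-0.0589 -0.0038  0.0064] [-0.0733 -0.0266  0.0016] [-0.0401  0.0202  0.0117]
side (-0.034, -0.02) 77 [-0.0266 -0.0097  0.0109] [-0.0339 -0.0174 -0.006 ] [-0
[... 220 characters left out ...]
]
side (0.05, 0.09) 132 [ 0.0689 -0.0222  0.0063] [ 0.0501 -0.029  -0.0007] [0.0899 0.015  0.0126]
side (0.09, 0.12) 82 [ 0.1016 -0.0054  0.0073] [ 0.0907 -0.0284  0.0019] [0.1111 0.0156 0.0111]
wrist (-0.085, -0.04) 3524 [-0.0621 -0.0005  0.0088] [-0.0754 -0.0244  0.0047] [-0.04    0.0234  0.0113]
wrist (-0.034, -0.02) 1934 [-0.0287 -0.0006  0.0164] [-0.034  -0.0157 -0.0012] [-0.02    0.015   0.0195]
wrist (-0.005, 0.005) 1273 [ 0.     -0.0002  0.018 ] [-0.005  -0.0125  0.0134] [0.005  0.0115 0.04  ]
wrist (0.035, 0.05) 1087 [ 0.0449 -0.0003  0.0114] [ 0.035  -0.0173 -0.0012] [0.0499 0.0163 0.0174]
wrist (0.05, 0.09) 45 [0.0509 0.0084 0.0118] [ 0.05   -0.0171  0.0071] [0.0571 0.0147 0.0133]
```

View pics/d.png

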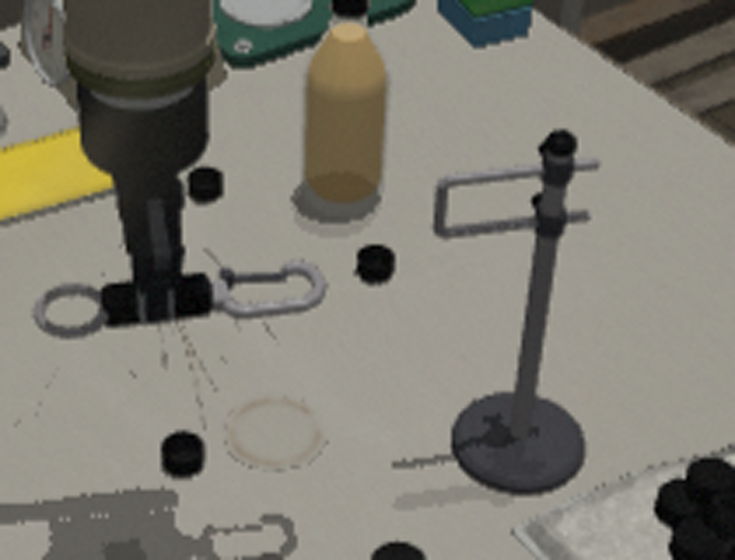

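The gauge is level and straight in the fingers, the hook points towards the eye, and the eye is ahead. Next I raise it slightly and advance alongside the bar.

Emit:
apply_moves(
  rows=[
    [[-1.5, 0, -0.2, 0, 0], [-2.5, 0, -0.2, 0, 0], [-2.8, 0, -0.2, 0, 0], [-2.8, 0, 0, 0, 0], [-2, 0, 0, 0, 0], [-1.3, 0, 0, 0, 0], [0, 0, 0, 0, 0], [0, 0, 0, 0, 0]],
  ],
)

```text
time: 6.4
eef_pos: [0.5193, -0.184, 0.2407]
eef_rot: [0.193, 0.981, 0.0, -0.001]
contact_force: [-0.4, 0.2, -0.8]
gripper_width: 0.0208
grip_force: 59.5
```

```bash
cat > rel.py <<'E'
from h import *
s=env.read_state();print(s['time'],s['eef_pos'],s['contact_force'],s['gripper_width'])
Rm=R.from_quat(s['eef_rot']).as_matrix();print('yaw',np.degrees(np.arctan2(-Rm[1,0],-Rm[0,0])))
for n in ('scene','side'):
    c=cap(n);P=pts(c);Q=(P-s['eef_pos'])@Rm;Q[...,2]*=-1;Q[...,0]*=-1
    m=(c['range_z']>0)&(P[...,1]<-.1)&(P[...,0]>.4)
    b=Q[m&(abs(P[...,0]-.606)<.012)&(abs(P[...,1]+.166)<.012)&(P[...,2]>.235)&(P[...,2]<.262)]
    print(n,'bar',len(b),b.mean(0).round(4) if len(b) else '')
    h=Q[m&(Q[...,0]>.04)&(Q[...,0]<.13)&(Q[...,1]>-.035)&(Q[...,1]<.027)&(Q[...,2]>-.005)&(Q[...,2]<.018)]
    print(' hook',len(h),h.min(0).round(4),h.max(0).round(4), np.median(h[:,2]).round(4))
E
python3 rel.py
```

```text
6.4 [ 0.51927956 -0.18402601  0.24069564] [-0.3962796   0.20636822 -0.77141191] 0.0208003490319222
yaw -22.202532503526545
scene bar 19 [0.0729 0.0478 0.0075]
 hook 161 [ 0.0401 -0.0281 -0.0002] [0.1114 0.0197 0.014 ] 0.0089
side bar 32 [0.0735 0.0471 0.0081]
 hook 239 [ 0.0402 -0.0282  0.0012] [0.1117 0.0159 0.0115] 0.0069
```

Emit:
apply_moves(
  rows=[
    [[0, 0.7, 0, 0, 0], [0, 0.7, 0, 0, 0], [0, 0.7, 0, 0, 0], [0, 0.6, 0, 0, 0], [0, 0.4, 0, 0, 0], [0, 0, 0, 0, 0]],
  ],
)

```text
time: 7.0
eef_pos: [0.5315, -0.1543, 0.2414]
eef_rot: [0.192, 0.981, 0.0, 0.0]
contact_force: [-0.2, -0.1, -1.5]
gripper_width: 0.0206
grip_force: 59.5
```

Emit:
apply_moves(
  rows=[
    [[0, 0.2, 0, 0, 0], [0, 0.2, 0, 0, 0], [0, 0, 0, 0, 0]],
  ],
)

```text
time: 7.25
eef_pos: [0.5325, -0.152, 0.2412]
eef_rot: [0.193, 0.981, -0.0, -0.0]
contact_force: [-0.1, -2.3, -0.8]
gripper_width: 0.0206
grip_force: 59.5
```

Emit:
apply_moves(
  rows=[
    [[0, 0.2, 0, 0, 0], [0, 0.2, 0, 0, 0], [0, 0, 0, 0, 0]],
  ],
)

```text
time: 7.5
eef_pos: [0.5342, -0.1482, 0.2413]
eef_rot: [0.193, 0.981, -0.0, 0.0]
contact_force: [-1.3, -2.9, -1.0]
gripper_width: 0.0206
grip_force: 59.4
```

Emit:
apply_moves(
  rows=[
    [[0, 0.2, 0, 0, 0], [0, 0.2, 0, 0, 0], [0, 0, 0, 0, 0]],
  ],
)

```text
time: 7.75
eef_pos: [0.5356, -0.1441, 0.2413]
eef_rot: [0.193, 0.981, 0.0, -0.0]
contact_force: [-1.2, -1.7, -1.1]
gripper_width: 0.0206
grip_force: 59.5
```

Emit:
apply_moves(
  rows=[
    [[0, 0.2, 0, 0, 0], [0, 0.2, 0, 0, 0], [0, 0, 0, 0, 0]],
  ],
)

```text
time: 8.0
eef_pos: [0.5371, -0.1401, 0.2412]
eef_rot: [0.193, 0.981, 0.0, -0.0]
contact_force: [-2.5, -2.6, -0.7]
gripper_width: 0.0202
grip_force: 59.5
```

```bash
python3 rel.py
python3 - <<'E'
import numpy as np,cv2
a=np.load('last_side.npz')['pixels'][150:230,290:370];b=np.load('last_scene.npz')['pixels'][155:235,260:340]
cv2.imwrite('pics/e.png',cv2.resize(np.hstack([a,b])[:,:,::-1],None,fx=5,fy=5,interpolation=cv2.INTER_CUBIC))
E
```

```text
8.0 [ 0.53710302 -0.14012363  0.24118679] [-2.47400219 -2.6485921  -0.72478262] 0.02020717629849979
yaw -22.24067498715826
scene bar 24 [ 0.0704 -0.0009  0.008 ]
 hook 157 [ 0.0404 -0.029  -0.003 ] [0.1117 0.0176 0.0178] 0.0087
side bar 41 [ 0.0717 -0.0022  0.0079]
 hook 246 [ 0.0402 -0.0309 -0.0031] [0.1105 0.0153 0.0163] 0.0066
```

View pics/e.png

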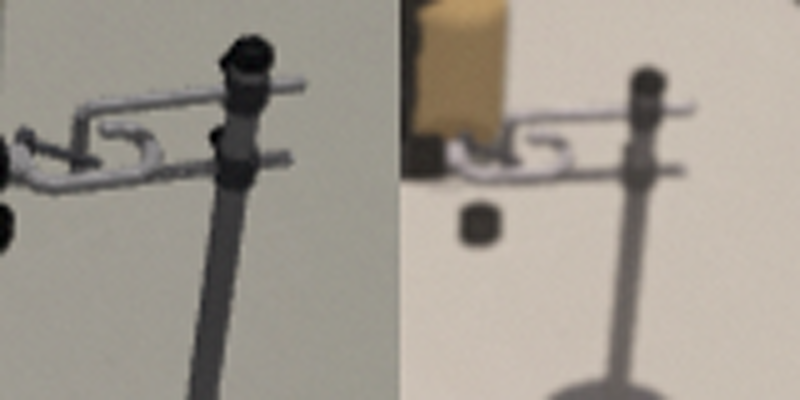

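The bar is pressing the gate inwards (left view, about (78,160)) and the nose lies behind it. I'll go 3 mm deeper, then draw back.

Emit:
apply_moves(
  rows=[
    [[0, 0.15, 0, 0, 0], [0, 0.15, 0, 0, 0], [0, 0, 0, 0, 0]],
  ],
)

```text
time: 8.35
eef_pos: [0.5384, -0.1376, 0.2413]
eef_rot: [0.193, 0.981, 0.0, -0.0]
contact_force: [-2.6, -0.9, -1.3]
gripper_width: 0.0207
grip_force: 59.5
```

Emit:
apply_moves(
  rows=[
    [[0.3, 0, 0, 0, 0], [0.3, 0, 0, 0, 0], [0.3, 0, 0, 0, 0], [0, 0, 0, 0, 0]],
  ],
)

```text
time: 8.68
eef_pos: [0.5294, -0.134, 0.2413]
eef_rot: [0.193, 0.981, 0.0, -0.0]
contact_force: [-2.8, -0.4, -1.5]
gripper_width: 0.0206
grip_force: 59.4
```

Emit:
apply_moves(
  rows=[
    [[0.3, 0, 0, 0, 0], [0.3, 0, 0, 0, 0], [0.3, 0, 0, 0, 0], [0, 0, 0, 0, 0]],
  ],
)

```text
time: 9.02
eef_pos: [0.5214, -0.1305, 0.2414]
eef_rot: [0.193, 0.981, 0.0, 0.0]
contact_force: [0.5, -0.0, -0.6]
gripper_width: 0.0205
grip_force: 59.6
```

Emit:
apply_moves(
  rows=[
    [[0.2, 0, 0, 0, 0], [0.2, 0, 0, 0, 0], [0, 0, 0, 0, 0]],
  ],
)

```text
time: 9.27
eef_pos: [0.5179, -0.1293, 0.2414]
eef_rot: [0.193, 0.981, 0.0, 0.0]
contact_force: [0.5, 0.5, -0.9]
gripper_width: 0.0207
grip_force: 59.6
```

Emit:
apply_moves(
  rows=[
    [[0.1, 0, 0, 0, 0], [0, 0, 0, 0, 0]],
  ],
)

```text
time: 9.43
eef_pos: [0.517, -0.1291, 0.2414]
eef_rot: [0.193, 0.981, 0.0, 0.0]
contact_force: [-0.2, 1.0, -1.2]
gripper_width: 0.0204
grip_force: 59.6
```

Emit:
apply_moves(
  rows=[
    [[0.1, 0, 0, 0, 0], [0, 0, 0, 0, 0]],
  ],
)

```text
time: 9.6
eef_pos: [0.516, -0.1287, 0.2413]
eef_rot: [0.193, 0.981, 0.0, -0.0]
contact_force: [-0.4, -0.3, -1.3]
gripper_width: 0.0207
grip_force: 59.6
```

Emit:
apply_moves(
  rows=[
    [[0.1, 0, 0, 0, 0], [0, 0, 0, 0, 0]],
  ],
)

```text
time: 9.77
eef_pos: [0.5151, -0.1283, 0.2413]
eef_rot: [0.193, 0.981, 0.0, -0.0]
contact_force: [-0.2, 0.1, -1.1]
gripper_width: 0.0207
grip_force: 59.6
```

```bash
python3 rel.py
python3 - <<'E'
import numpy as np,cv2
a=np.load('last_side.npz')['pixels'][150:230,280:360];b=np.load('last_scene.npz')['pixels'][155:235,260:340]
cv2.imwrite('pics/f.png',cv2.resize(np.hstack([a,b])[:,:,::-1],None,fx=5,fy=5,interpolation=cv2.INTER_CUBIC))
E
```

```text
9.7667 [ 0.51508362 -0.1283357   0.24126783] [-0.16956303  0.08893489 -1.06734093] 0.02065785049164881
yaw -22.257126199668054
scene bar 32 [ 0.1006 -0.0004  0.0089]
 hook 157 [ 0.0402 -0.0272 -0.004 ] [0.1113 0.0182 0.0177] 0.0086
side bar 52 [ 0.0987 -0.0014  0.0073]
 hook 240 [ 0.0401 -0.0297 -0.0046] [0.1104 0.019  0.0177] 0.0068
```

View pics/f.png

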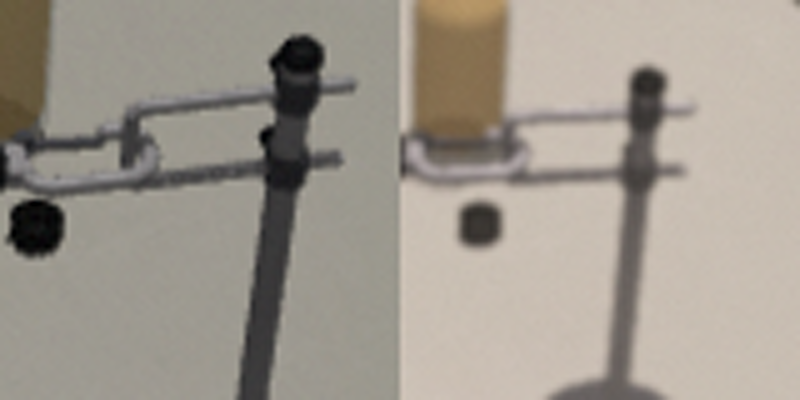

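The gate is shut and the bar is inside the bow. I'll centre it slightly and pull gently.

Emit:
apply_moves(
  rows=[
    [[0.05, 0.2, 0, 0, 0], [0, 0.1, 0, 0, 0], [0.05, 0, 0, 0, 0], [0, 0, 0, 0, 0]],
  ],
)

```text
time: 10.2
eef_pos: [0.5158, -0.1252, 0.2415]
eef_rot: [0.193, 0.981, -0.0, 0.001]
contact_force: [2.8, -1.0, -1.4]
gripper_width: 0.0207
grip_force: 59.5
```

Emit:
apply_moves(
  rows=[
    [[0.07, 0, 0, 0, 0], [0, 0, 0, 0, 0]],
  ],
)

```text
time: 10.37
eef_pos: [0.5156, -0.1252, 0.2417]
eef_rot: [0.193, 0.981, -0.0, 0.001]
contact_force: [7.4, -2.4, -2.8]
gripper_width: 0.0206
grip_force: 59.4
```

Emit:
apply_moves(
  rows=[
    [[0.07, 0, 0, 0, 0], [0, 0, 0, 0, 0]],
  ],
)

```text
time: 10.53
eef_pos: [0.5155, -0.1252, 0.2418]
eef_rot: [0.193, 0.981, -0.0, 0.002]
contact_force: [8.9, -2.6, -4.2]
gripper_width: 0.0202
grip_force: 59.3
```

Emit:
apply_moves(
  rows=[
    [[0.02, 0, 0, 0, 0], [0, 0, 0, 0, 0], [0, 0, 0, 0, 0], [0, 0, 0, 0, 0]],
  ],
)

```text
time: 10.87
eef_pos: [0.5155, -0.1252, 0.2418]
eef_rot: [0.193, 0.981, -0.0, 0.002]
contact_force: [9.9, -3.4, -3.8]
gripper_width: 0.0208
grip_force: 59.3
```

Emit:
apply_moves(
  rows=[
    [[0, 0, 0, 0, 0], [0, 0, 0, 0, 0], [0, 0, 0, 0, 0], [0, 0, 0, 0, 0], [0, 0, 0, 0, 0], [0, 0, 0, 0, 0]],
  ],
)

```text
time: 11.37
eef_pos: [0.5155, -0.1251, 0.2418]
eef_rot: [0.193, 0.981, -0.0, 0.002]
contact_force: [10.7, -3.5, -4.1]
gripper_width: 0.0204
grip_force: 59.3
```

Emit:
apply_moves(
  rows=[
    [[0, 0, 0, 0, 0], [0, 0, 0, 0, 0], [0, 0, 0, 0, 0], [0, 0, 0, 0, 0], [0, 0, 0, 0, 0], [0, 0, 0, 0, 0]],
  ],
)

```text
time: 11.87
eef_pos: [0.5155, -0.1252, 0.2418]
eef_rot: [0.193, 0.981, -0.0, 0.002]
contact_force: [10.7, -3.9, -4.2]
gripper_width: 0.0209
grip_force: 59.3
```

The pull held at about 11 N for over a second. Now I ease off, lower a little and release.

Emit:
apply_moves(
  rows=[
    [[-0.1, 0, 0, 0, 0], [-0.1, 0, 0.2, 0, 0], [-0.1, 0, 0.2, 0, 0], [0, 0, 0.2, 0, 0], [0, 0, 0, 0, 0]],
  ],
)

```text
time: 12.28
eef_pos: [0.5161, -0.1256, 0.2343]
eef_rot: [0.193, 0.981, 0.0, -0.001]
contact_force: [-0.4, 0.3, -1.1]
gripper_width: 0.0209
grip_force: 59.6
```

Emit:
apply_moves(
  rows=[
    [[0, 0, 0, 0, 1], [0, 0, 0, 0, 1], [0, 0, 0, 0, 1], [0, 0, 0, 0, 1], [0, 0, 0, 0, 1], [0, 0, 0, 0, 1], [0, 0, 0, 0, 1], [0, 0, 0, 0, 1]],
  ],
)

```text
time: 12.95
eef_pos: [0.5167, -0.1258, 0.2353]
eef_rot: [0.193, 0.981, -0.0, 0.0]
contact_force: [0.4, -1.0, 0.2]
gripper_width: 0.0851
grip_force: 0.0
```

Emit:
apply_moves(
  rows=[
    [[0, 0, 0, 0, 1], [0, 0, 0, 0, 1], [0, 0, 0, 0, 1], [0, 0, -1, 0, 1], [0, 0, -2, 0, 1], [0, 0, -3, 0, 1], [0, 0, -3, 0, 1], [2, 0, -1, 0, 1]],
  ],
)

```text
time: 13.62
eef_pos: [0.5005, -0.1193, 0.3406]
eef_rot: [0.193, 0.981, -0.001, 0.003]
contact_force: [1.6, -1.0, 1.0]
gripper_width: 0.0852
grip_force: 0.0
```

Emit:
apply_moves(
  rows=[
    [[3, 0, 0, 0, 1], [3, 0, 0, 0, 1], [0, 0, 0, 0, 1], [0, 0, 0, 0, 1], [0, 0, 0, 0, 1], [0, 0, 0, 0, 1], [0, 0, 0, 0, 1], [0, 0, 0, 0, 1]],
  ],
)

```text
time: 14.28
eef_pos: [0.4431, -0.0957, 0.3351]
eef_rot: [0.193, 0.981, 0.0, -0.0]
contact_force: [-0.1, -0.5, 0.1]
gripper_width: 0.0854
grip_force: 0.0
```

Run:
```python
from h import *
a=cap('side')['pixels'][140:270,270:370];b=cap('scene')['pixels'][140:270,250:350]
cv2.imwrite('pics/g.png',cv2.resize(np.hstack([a,b])[:,:,::-1],None,fx=4,fy=4,interpolation=cv2.INTER_CUBIC))
```

```text
(no output)
```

View pics/g.png

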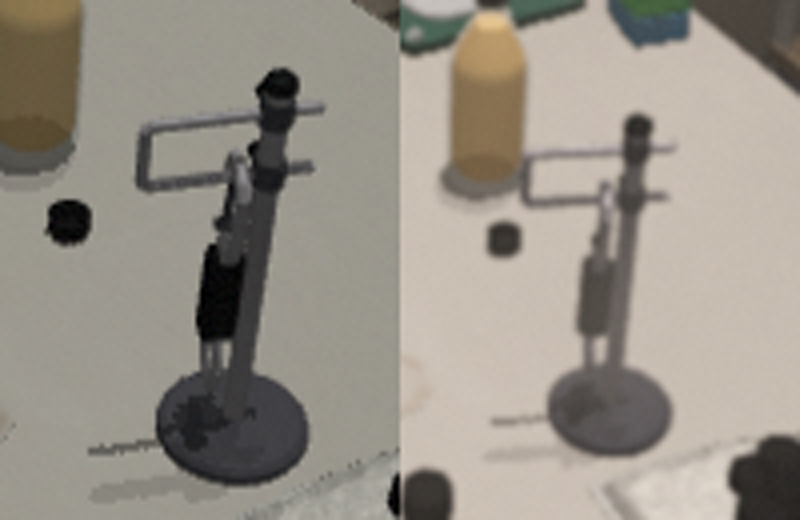

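The gauge hangs from the lower arm near the post. I'll let it settle and check that it is at rest.

Emit:
apply_moves(
  rows=[
    [[0, 0, 0, 0, 1], [0, 0, 0, 0, 1], [0, 0, 0, 0, 1], [0, 0, 0, 0, 1], [0, 0, 0, 0, 1], [0, 0, 0, 0, 1], [0, 0, 0, 0, 1], [0, 0, 0, 0, 1]],
  ],
)

```text
time: 15.05
eef_pos: [0.4427, -0.0955, 0.3353]
eef_rot: [0.193, 0.981, -0.0, 0.0]
contact_force: [0.5, -0.3, -0.2]
gripper_width: 0.0856
grip_force: 0.0
```

Emit:
apply_moves(
  rows=[
    [[0, 0, 0, 0, 1], [0, 0, 0, 0, 1], [0, 0, 0, 0, 1], [0, 0, 0, 0, 1], [0, 0, 0, 0, 1], [0, 0, 0, 0, 1], [0, 0, 0, 0, 1], [0, 0, 0, 0, 1]],
  ],
)

```text
time: 15.72
eef_pos: [0.4427, -0.0955, 0.3353]
eef_rot: [0.193, 0.981, -0.0, -0.0]
contact_force: [0.5, -0.1, 0.6]
gripper_width: 0.0851
grip_force: 0.0
```

Emit:
apply_moves(
  rows=[
    [[0, 0, 0, 0, 1], [0, 0, 0, 0, 1], [0, 0, 0, 0, 1], [0, 0, 0, 0, 1], [0, 0, 0, 0, 1], [0, 0, 0, 0, 1], [0, 0, 0, 0, 1], [0, 0, 0, 0, 1]],
  ],
)

```text
time: 16.38
eef_pos: [0.4426, -0.0955, 0.3353]
eef_rot: [0.193, 0.981, -0.0, -0.0]
contact_force: [0.1, 0.1, -0.3]
gripper_width: 0.0856
grip_force: 0.0
```

Run:
```python
from h import *
e=np.array([.926,-.378]);b=np.array([.6065,-.165])
def look():
    c=cap('side');P=pts(c);x=(P[...,:2]-b)@e;y=(P[...,:2]-b)@np.array([.378,.926])
    m=(abs(x-.04)<.05)&(abs(y)<.045)&(P[...,2]>.03)&(P[...,2]<.255)
    return c['pixels'].astype(int),x,y,P[...,2],m
p0,x,y,z,m=look()
for lo in np.arange(.03,.25,.02):
    k=m&(z>=lo)&(z<lo+.02)&(x<.068)
    if k.sum():print(round(lo,2),k.sum(),np.median(x[k]).round(3),x[k].min().round(3),np.median(y[k]).round(3))
for i in range(6): p1=look()[0]
d=abs(p1-p0).sum(2)[140:270,270:370];print('diff',d.max(),(d>40).sum())
p2=look()[0];d=abs(p2-p1).sum(2)[140:270,270:370];print('diff',d.max(),(d>40).sum(),env.read_state()['time'])
```

```text
0.05 34 0.058 0.053 0.006
0.07 19 0.056 0.054 -0.023
0.09 53 0.057 0.048 -0.011
0.11 49 0.054 0.047 -0.01
0.13 63 0.055 0.047 -0.01
0.15 51 0.055 0.048 -0.008
0.17 53 0.058 0.054 -0.002
0.19 36 0.059 0.055 -0.022
0.21 116 0.043 -0.002 -0.005
0.23 57 0.058 -0.003 -0.005
diff 33 0
diff 36 0 16.7833
```

```bash
python3 -c "
from rig import env;print(env.job_done())"
```

```text
the job is handed in; nothing more can be done
None
```

The gauge hangs by its hook from the eye's lower arm, near the post, with the gate last seen shut during an 11 N pull of over a second; I released it, it came to rest and I handed the job in, but no verdict came back.

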